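Load the tag carrier under the nest's lip and key in the marking program

ROBOT

A 6-joint arm with a two-finger parallel gripper is mounted at the origin on a cart in front of the work surface, level with it; the furniture and walls round the work are solid. World frame = base frame: x ahead of the robot, y to its left, z up, the work surface at z = 0. Lengths are in m, angles in rad, forces in N, time in s.
With the tool pointing down it reaches from about 0.275 to 0.75 m from the base axis. Payload 10.2 kg.
Tool frame: the origin (TCP) lies at the centre of the arm's flange, where the gripper is bolted on; the fingertips stand 173 mm ahead of it and the grasp point (between the pads) lies arm.pinch_z ahead of it (arm.pinch_z is the distance from the TCP to the grasp point, in m); z points along the fingers, y is the line along which they close (so a half turn about z gives the same grasp; the last joint's range is limited). The gripper opens to 85 mm and grips with 20 to 120 N. Pads are 22 mm wide; open, the fingers measure 114 mm over their backs; the gripper's body (76 mm by 85 mm) begins 54 mm behind the grasp point. The pads swing forward as they close: fully open they stand 13 mm farther back than shut.
Start: joints at [0.987, 0.313, 1.498, -0, 1.331, -0.223], TCP at [0.185, 0.491, 0.405] pointing down, gripper open.
Joint ranges: [-2.94, 2.94], [-0.97, 2.17], [0.19, 2.56], [-1.23, 4.37], [0.02, 3.11], [-2.88, 2.88]. Speed limits (rad/s): [2.39, 2.39, 3.01, 3.14, 3.14, 3.14].

INTERFACE

Orientations are given as a rotation vector (axis times angle).
In Python, from cell import arm, viewer, workorder gives the robot as it stands (arm), with the cameras (viewer) and the job (workorder).
- The arm moves only by the shell command python3 nudge.py 'ROWS' [FORCE]. ROWS is a JSON list of rows, 1 to 8 of them, each of 7 numbers: a rotation vector rx, ry, rz in rad, then dx, dy, dz in m, then the finger opening in m; each row shifts and turns the commanded pose from where the row before left it, along the tool's axes as they then stand; what a row does not reach is not made up. A row lasts 1/8 s, in which the tool goes at most 0.0625 m and 0.188 rad, less where a joint would pass 70% of its speed; a pose out of reach is approached as far as the arm can. The fingers move at their own pace and stop on an object; FORCE is the grip in N (left out, the last holds). Time passes only in rows, so rows that do not move let the fingers close. It prints the time, the measured TCP pose, the force, the opening and the grip force at its end.
- arm.state(): the state, without advancing time (a new reading comes with each control period).
- viewer.get_image(name): name is "side" or "top"; returns (picture, depth): 384x512x3 uint8, red, green, blue; 384x512 float32, m along the optical axis (not along the pixel's ray), 0 where there is no reading.
- viewer.calibration(name): a dict with "mtx" (3x3 intrinsics, pixels), "cam_to_world" (4x4, takes a point from camera to world coordinates). Camera axes: x right, y down, z forward; pixel columns grow to the right and rows downward; lengths in m; the calibration is good to about 2 mm. A picture is of the moment at which its call begins. calibration takes no time and is no camera call.
- workorder.finish_job(): hands the job in; it is judged then, once.
The state is a dict: "t": time; "joint_positions": joint angles; "qd": joint speeds; "effort": joint torques, N m; "tool_pos": TCP position; "orientation": TCP orientation; "ft_force": force on the tool from outside, world axes, zero at the start; "ft_torque": the same for the moment, N m; "opening": finger opening in m; "gripper_force": force on a finger pad.
Only numpy, scipy, OpenCV 4.12 (cv2) and the standard library are available. Lean on these libraries where they do the work, as an engineer would, in place of code of your own. Each camera call takes 0.05 s, during which the arm holds its last target. There are 200 camera calls.

TASK

Load the orange tag carrier into the marking nest: tilt it so that its end without the steel tag slips under the blue lip, level it down flat into the pocket, and let go. Then key in the program by pressing the keypad's keys fully down, one at a time: yellow, blue, yellow again, then green; let each key spring back up before the next. Press no key before the carrier is seated, never press the red key, and leave the loose blank and the tin where they lie.

Things in the scene. Friction and masses are not known exactly. Their poses are not given: they have to be found in the camera images.
- carrier: Loose tag carrier, 0.14 kg: orange plate 80 (x) x 50 (y) x 8 mm thick; black grip block on it, 30 (x) x 20 (y) mm, z = 8 to 40 mm, centred at x = -8, y = 0; steel tag flat on the +x end (x = 12 to 36 mm). Origin: centre of the plate's underside, z up. Grip across the block's 20 mm (along y). The -x end goes under the lip; seated, its axes lie along the nest's.
- carrier_near (a point): Middle of the lower edge of the carrier's -x end (the end without the steel tag), 40 mm from the carrier's origin along its -x.
- nest: Fixed dark steel marking nest, 106 (x) x 83 (y) mm. Origin: centre of its underside on the worktop; x points away from the lip. Pocket: floor 8 mm above the origin, 84 mm long (x = -42 to +42 mm), 55 mm wide (y = +-27.5 mm). Its sides and +x end are walls 4 mm above the floor, topped by aluminium lead-ins sloping outward at 45 degrees to 17 mm above the origin.
- nest_lip (a point): Middle of the lower free edge of the blue lip, which overhangs the pocket's -x end by 8 mm (x = -42 to -34 mm); underside 21 mm, top 26 mm above the nest's origin, so 13 mm over the floor for the 8 mm plate. The opening beside it is 76 mm, so the 80 mm plate goes in only tilted: 0.2 to 0.25 rad with its -x end low works well.
- nest_seat (a point): Centre of the pocket floor, 8 mm above nest's origin, axes as the nest's; where the carrier's origin comes when it is seated in the middle (it has 2 mm of play each way along x and 2.5 mm along y).
- keypad: Fixed grey and white keypad box, 94 x 94 mm, 14 mm high, on the worktop, with four round spring keys in a square, 44 mm apart. Which colour is at which corner varies. Origin: centre of its underside.
- blank: Loose bystander: single round aluminium blank lying by itself near the monitor, 45 mm across, 8 mm thick; origin at the centre of its underside.
- tin: Loose bystander: small white tin with a blue lid, 53 x 67 x 24 mm; origin at the centre of its underside.
- yellow_key_top (a point): Centre of the top of the yellow key's round cap, 24 mm across, 36 mm above the worktop and 10 mm above its black collar (40 mm across). Pushed straight down.
- yellow_key (a joint): Travel of the yellow key in m: 0 up, 0.006 fully down; it takes 1.5 N to start, 5 N fully down, and springs back.
- blue_key_top (a point): Centre of the top of the blue key's round cap, 24 mm across, 36 mm above the worktop and 10 mm above its black collar (40 mm across). Pushed straight down.
- blue_key (a joint): Travel of the blue key in m: 0 up, 0.006 fully down; it takes 1.5 N to start, 5 N fully down, and springs back.
- green_key_top (a point): Centre of the top of the green key's round cap, 24 mm across, 36 mm above the worktop and 10 mm above its black collar (40 mm across). Pushed straight down.
- green_key (a joint): Travel of the green key in m: 0 up, 0.006 fully down; it takes 1.5 N to start, 5 N fully down, and springs back.
- red_key_top (a point): Centre of the top of the red key's round cap, 24 mm across, 36 mm above the worktop and 10 mm above its black collar (40 mm across). Pushed straight down.
- red_key (a joint): Travel of the red key in m: 0 up, 0.006 fully down; it takes 1.5 N to start, 5 N fully down, and springs back.

How it is judged:
By the outcome, as a careful person would: the job done as asked, in the order asked, and still so for the second after the job is handed in, with the robot touching nothing.
It also fails if it takes over 51 s, if anything falls off the work surface, if the arm or the gripper's body presses on something with over 40 N, if the wrist force passes 120 N, or if a joint passes its speed limit or range.

## Working session

There is one attempt and no reset: what is moved stays moved. The work goes in short steps, Python scripts to look and compute and a shell command to move; the robot and the scene stay as the last step left them, time stands still between calls to the robot, and variables do not carry over. Pictures are saved under pics/ and viewed, at most 13 in all, crops included, and the job is handed in when it is done.

```bash
ls; mkdir -p pics
python3 - <<'E'
from cell import arm, viewer, workorder
import cv2,numpy as np
s=arm.state();print(s,arm.pinch_z)
for n in("side","top"):
    p,d=viewer.get_image(n);np.savez(f"pics/{n}0.npz",p=p,d=d);cv2.imwrite(f"pics/{n}0.png",p[:,:,::-1]);c=viewer.calibration(n);print(n,c)
E
```

```text
cell.py
nudge.py
pics
{'t': 0.0, 'joint_positions': array([ 9.86612890e-01,  3.13455213e-01,  1.49842220e+00,  2.34204341e-05,
        1.33099872e+00, -2.23423899e-01]), 'qd': array([-0.00021286, -0.00175383, -0.00082308,  0.00052963,  0.00194329,
       -0.00103172]), 'effort': array([-5.18609904e-04, -4.12265611e+01, -2.59741223e+01, -1.08092336e-04,
        4.09863365e-03,  9.84089047e-05]), 'tool_pos': array([0.18531954, 0.49116857, 0.40413787]), 'orientation': array([-5.63526050e-01, -3.09010350e+00,  1.83959307e-03]), 'ft_force': array([-0.32390486, -0.4108249 , -0.01546063]), 'ft_torque': array([ 0.03247681, -0.04245505,  0.05149996]), 'gripper_force': 0.0, 'opening': 0.08576816177618796} 0.1547
side {'mtx': array([[494.8872226 ,   0.        , 256.33319415],
       [  0.        , 494.8872226 , 184.43327401],
       [  0.        ,   0.        ,   1.        ]]), 'cam_to_world': array([[-0.981361  , -0.10500606,  0.16094819,  0.41281612],
       [-0.19183317,  0.58508938, -0.78795333,  1.04561763],
       [-0.01142921, -0.80414187, -0.59432755,  0.7101224 ],
       [ 0.        ,  0.        ,  0.        ,  1.        ]])}
top {'mtx': array([[353.83405569,   0.        , 257.0008132 ],
       [  0.        , 353.83405569, 196.28003195],
       [  0.        ,   0.        ,   1.        ]]), 'cam_to_world': array([[-0.03059299, -0.9941924 ,  0.1031772 ,  0.49935182],
       [-0.99921695,  0.03301123,  0.02181176,  0.21116697],
       [-0.02509109, -0.10242912, -0.99442381,  0.89126893],
       [ 0.        ,  0.        ,  0.        ,  1.        ]])}
```

View pics/top0.png

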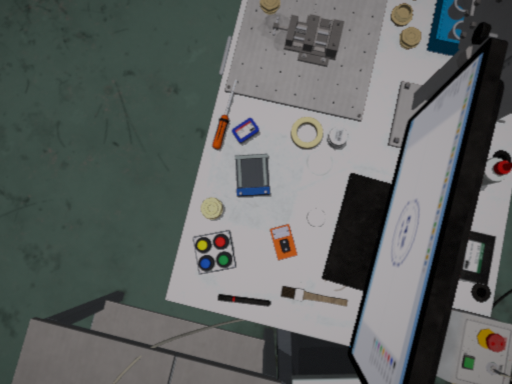

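View pics/side0.png

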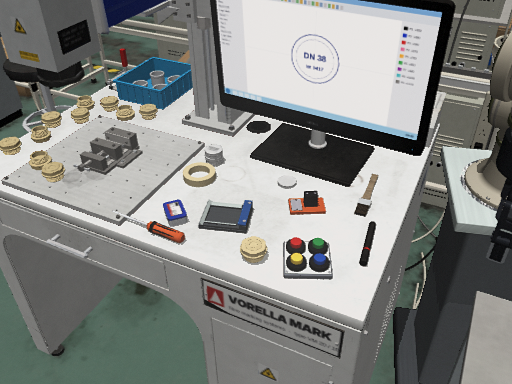

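The top view shows the keypad at (214,252), carrier at (283,242), nest at (252,175) with its lip at the bottom (253,191), tin at (245,130) and blank at (315,217). In the side view the keypad is at (308,257), carrier (307,204), nest (226,215) and blank (287,181). Next, closer crops.

Run:
```python
import cv2
a=cv2.imread("pics/top0.png")[140:280,185:335];b=cv2.imread("pics/side0.png")[170:285,190:340]
cv2.imwrite("pics/ctop.png",cv2.resize(a,None,fx=4,fy=4,interpolation=cv2.INTER_CUBIC))
cv2.imwrite("pics/cside.png",cv2.resize(b,None,fx=5,fy=5,interpolation=cv2.INTER_CUBIC))
```

```text
(no output)
```

View pics/ctop.png

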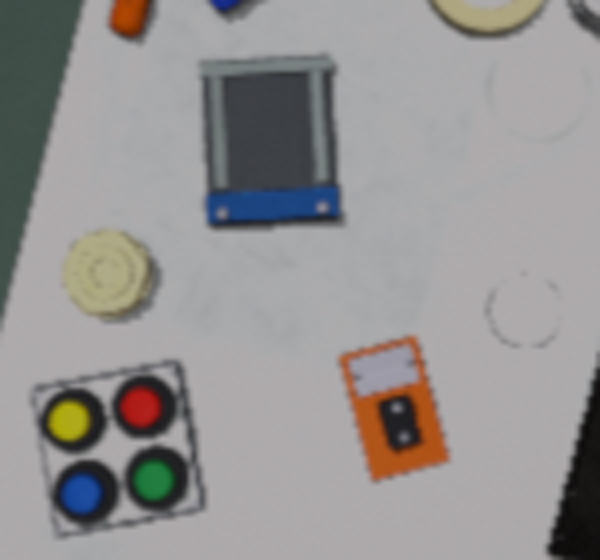

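View pics/cside.png

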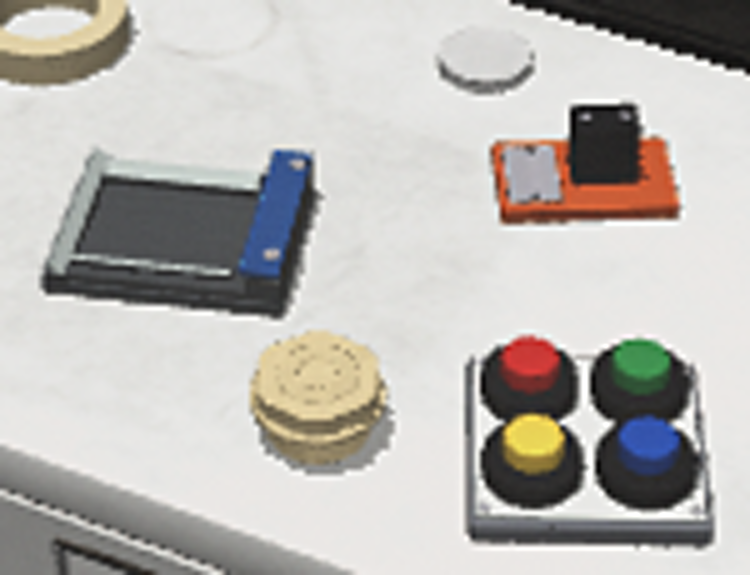

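The crops show both x axes pointing away from the robot: the tag end is at the far side and the lip at the near side. In the top view yellow is at (202,244), red (221,241), blue (205,263) and green (224,260).

```bash
cat > h.py <<'E'
from cell import arm, viewer, workorder
import cv2,numpy as np
from scipy import ndimage as ni
C={n:viewer.calibration(n) for n in("side","top")}
def ray(n,uv):
    uv=np.atleast_2d(np.float64(uv));c=C[n]
    d=np.c_[uv,np.ones(len(uv))]@np.linalg.inv(c["mtx"]).T@c["cam_to_world"][:3,:3].T
    return c["cam_to_world"][:3,3],d
def onz(n,uv,z):
    o,d=ray(n,uv);return o+d*((z-o[2])/d[:,2])[:,None]
def tri(a,b):
    o1,d1=ray("top",a);o2,d2=ray("side",b);A=[];r=[]
    for o,d in((o1,d1[0]),(o2,d2[0])):
        d=d/np.linalg.norm(d);P=np.eye(3)-np.outer(d,d);A.append(P);r.append(P@o)
    x=np.linalg.solve(A[0]+A[1],r[0]+r[1]);return x,max(np.linalg.norm(A[i]@x-r[i]) for i in(0,1))
def px(m,box):
    k=np.zeros(m.shape,bool);k[box[1]:box[3],box[0]:box[2]]=1
    l,n=ni.label(m&k)
    if n==0:return None
    i=1+np.argmax(ni.sum(m,l,range(1,n+1)));v,u=np.nonzero(l==i);return np.c_[u,v].astype(np.float32)
def rect(P):
    (c,s,a)=cv2.minAreaRect((P[:,:2]*1000).astype(np.float32));return np.round(c,1),np.round(s,1),round(a,1)
def masks(p):
    hsv=cv2.cvtColor(p,cv2.COLOR_RGB2HSV).astype(int);H,S,V=hsv[...,0],hsv[...,1],hsv[...,2]
    return dict(orange=(H>4)&(H<18)&(S>150)&(V>90),blue=(H>100)&(H<125)&(S>130)&(V>60),yellow=(H>22)&(H<35)&(S>170)&(V>90),
     green=(H>55)&(H<85)&(S>120)&(V>50),red=((H<4)|(H>172))&(S>150)&(V>80),dark=(V<75)&(S<110),grey=(V<150))
E
python3 - <<'E'
from h import *
M={n:masks(np.load(f"pics/{n}0.npz")["p"]) for n in C}
kt=(190,228,240,276);ks=(280,236,335,280)
for k in("yellow","red","blue","green"):
    a=px(M["top"][k],kt);b=px(M["side"][k],ks);bb=b[b[:,1]<np.median(b[:,1])+3]
    # top face in side view: upper ellipse centre ~ from extremes
    ub=np.array([(b[:,0].min()+b[:,0].max())/2, b[:,1].min()+ (b[:,0].max()-b[:,0].min()+1)*.3]);
    print(k,len(a),len(b),onz("top",a.mean(0),.036).round(4),onz("side",ub,.036).round(4),tri(a.mean(0),ub))
a=px(M["top"]["blue"],(230,180,275,200));b=px(M["side"]["blue"],(235,195,256,228))
print("lip",rect(onz("top",a,.026)),rect(onz("side",b,.026)),tri(a.mean(0),b.mean(0)))
a=px(M["top"]["grey"],(228,150,276,200));print("nest top",rect(onz("top",a,.015)))
a=px(M["top"]["orange"],(265,220,305,265));print("plate",rect(onz("top",a,.008)))
b=px(M["side"]["orange"],(285,190,330,218));print("side orange",rect(onz("side",b,.006)))
a=px(M["top"]["dark"],(275,232,296,256));b=px(M["side"]["dark"],(298,187,322,210))
print("block",len(a),rect(onz("top",a,.04)),b.min(0),b.max(0))
d=np.load("pics/top0.npz")["d"]
def hz(n,uv,d):
    o,r=ray(n,uv);return o[2]+r[:,2]*d[uv[:,1].astype(int),uv[:,0].astype(int)]
print("block z",np.percentile(hz("top",a,d),[5,50,95]).round(4))
v,u=np.mgrid[0:384:1,0:512:1];uv=np.c_[u.ravel(),v.ravel()];o,r=ray("top",uv);P=o+r*d.ravel()[:,None]
m=(d.ravel()>0)&(P[:,2]>.1)&(P[:,0]>.2);print("monitor maxy",P[m][:,1].max(),P[m][np.argsort(-P[m][:,1])[:400:40]].round(3))
E
```

```text
yellow 81 1 [[0.4754 0.3665 0.036 ]] [[0.4672 0.3611 0.036 ]] (array([0.47118775, 0.36540654, 0.03982454]), np.float64(0.0043013273536355815))
red 81 93 [[0.482  0.3229 0.036 ]] [[0.4825 0.325  0.036 ]] (array([0.48235634, 0.32313523, 0.03425977]), np.float64(0.00034492696817687814))
blue 91 110 [[0.4319 0.3593 0.036 ]] [[0.4321 0.3582 0.036 ]] (array([0.43199687, 0.35916811, 0.03696267]), np.float64(5.5790652904134416e-05))
green 86 69 [[0.4388 0.3159 0.036 ]] [[0.4389 0.3162 0.036 ]] (array([0.43883716, 0.31593656, 0.03578509]), np.float64(4.215724563221248e-05))
lip (array([603.3, 240.8]), array([18.1, 77.1]), 0.8) (array([603.7, 241.1]), array([16.7, 81.6]), 1.4) (array([0.60434454, 0.24105199, 0.02326195]), np.float64(0.00032023630682607296))
nest top (array([643.7, 240.3]), array([109.8,  88.2]), 1.1)
plate (array([467.6, 167.3]), array([58.9, 47.2]), 13.7)
side orange (array([477. , 170.2]), array([78.5, 53.9]), 10.3)
block 67 (array([468.4, 167.8]), array([26.9, 16.2]), 12.0) [304. 191.] [317. 206.]
block z [0.0384 0.0413 0.0435]
monitor maxy 0.05510732861354897 [[0.235 0.055 0.244]
 [0.249 0.053 0.274]
 [0.239 0.051 0.21 ]
 [0.234 0.051 0.176]
 [0.262 0.05  0.296]
 [0.246 0.049 0.225]
 [0.241 0.049 0.186]
 [0.281 0.048 0.348]
 [0.27  0.048 0.301]
 [0.254 0.047 0.219]]
```

Run:
```python
from h import *
d=np.load("pics/top0.npz")["d"]
v,u=np.mgrid[0:384,0:512];uv=np.c_[u.ravel(),v.ravel()];o,r=ray("top",uv);P=o+r*d.ravel()[:,None];P=P[d.ravel()>0]
for z in np.arange(.1,.8,.06):
    s=P[(abs(P[:,2]-z)<.03)]
    print(round(z,2),[(round(x,2),round(float(s[abs(s[:,0]-x)<.03][:,1].max()),3)) for x in np.arange(.16,.8,.08) if (abs(s[:,0]-x)<.03).any()])
p=np.load("pics/top0.npz")["p"]
# plate corners incl tag: saturation-free approach -> distance from worktop colour ; print plate rect with all orange comps
m=masks(p)["orange"];k=np.zeros_like(m);k[218:266,265:302]=1;v,u=np.nonzero(m&k);print(len(u),rect(onz("top",np.c_[u,v],.008)))
s=np.load("pics/side0.npz")["p"];m=masks(s)["dark"];b=px(m,(298,187,322,210))
# block top face in side: its upper rows
print("side block top rows",rect(onz("side",b[b[:,1]<194.5],.04)),len(b))
hs=cv2.cvtColor(s,cv2.COLOR_RGB2HSV);y=hs[250:266,290:304];q=(y[...,0]>18)&(y[...,0]<35)&(y[...,1]>120)
v,u=np.nonzero(q);b=np.c_[u+290,v+250];ub=np.array([(b[:,0].min()+b[:,0].max())/2,b[:,1].min()+(np.ptp(b[:,0])+1)*.3]);print("yel",len(b),onz("side",ub,.036))
```

```text
0.1 [(np.float64(0.16), -0.149), (np.float64(0.24), 0.046), (np.float64(0.32), 0.027), (np.float64(0.4), 0.002), (np.float64(0.48), -0.024), (np.float64(0.56), -0.051), (np.float64(0.64), -0.077), (np.float64(0.72), -0.104)]
0.16 [(np.float64(0.24), 0.051), (np.float64(0.32), 0.033), (np.float64(0.4), 0.007), (np.float64(0.48), -0.02), (np.float64(0.56), -0.046), (np.float64(0.64), -0.071), (np.float64(0.72), -0.098)]
0.22 [(np.float64(0.24), 0.055), (np.float64(0.32), 0.038), (np.float64(0.4), 0.011), (np.float64(0.48), -0.015), (np.float64(0.56), -0.041), (np.float64(0.64), -0.067), (np.float64(0.72), -0.094)]
0.28 [(np.float64(0.24), 0.055), (np.float64(0.32), 0.042), (np.float64(0.4), 0.016), (np.float64(0.48), -0.01), (np.float64(0.56), -0.036), (np.float64(0.64), -0.062), (np.float64(0.72), -0.089)]
0.34 [(np.float64(0.24), 0.051), (np.float64(0.32), 0.047), (np.float64(0.4), 0.02), (np.float64(0.48), -0.006), (np.float64(0.56), -0.032), (np.float64(0.64), -0.058), (np.float64(0.72), -0.084)]
0.4 [(np.float64(0.32), 0.048), (np.float64(0.4), 0.025), (np.float64(0.48), -0.001), (np.float64(0.56), -0.028), (np.float64(0.64), -0.054), (np.float64(0.72), -0.08)]
0.46 [(np.float64(0.32), 0.045), (np.float64(0.4), 0.025), (np.float64(0.48), -0.001), (np.float64(0.56), -0.027), (np.float64(0.64), -0.054), (np.float64(0.72), -0.08)]
0.52 []
0.58 []
0.64 []
0.7 []
0.76 []
304 (array([475.8, 169.3]), array([76.1, 47. ]), 13.0)
side block top rows (array([470.9, 165.7]), array([27.4, 11. ]), 10.2) 205
yel 122 [[0.47642645 0.3644195  0.036     ]]
```

```bash
cat > goal.py <<'E'
# usage: goal.py x y z yaw tilt : pinch point wanted, yaw of tool y minus 90deg, tilt about y (neg: +x end up)
import sys
from h import *
from scipy.spatial.transform import Rotation as R
def pose():
    s=arm.state();return s,np.array(s["tool_pos"]),R.from_rotvec(s["orientation"])
def go(x,y,z,yaw,tilt,pz=arm.pinch_z):
    s,p,r=pose()
    t=R.from_euler("z",yaw)*R.from_euler("y",tilt)*R.from_matrix([[-1,0,0],[0,1,0],[0,0,-1]])
    tp=np.array([x,y,z])-t.apply([0,0,pz])
    print("t",round(s["t"],2),"rot(tool)",(r.inv()*t).as_rotvec().round(4),"d in present axes",r.inv().apply(tp-p).round(4),"d in goal axes",t.inv().apply(tp-p).round(4))
    print("pinch now",(p+r.apply([0,0,pz])).round(4),"j",np.round(s["joint_positions"],2),"F",np.round(s["ft_force"],1),"op",round(s["opening"],4),"eff",np.round(s["effort"],1))
if __name__=="__main__":go(*map(float,sys.argv[1:]))
E
python3 goal.py .468 .1677 .18 .218 0
```

```text
t 0.1 rot(tool) [-1.000e-03 -5.000e-04 -5.788e-01] d in present axes [-0.3787 -0.2028  0.0696] d in goal axes [-0.206  -0.3769  0.0695]
pinch now [0.1852 0.491  0.2495] j [ 0.99  0.31  1.5  -0.    1.33 -0.22] F [-0.5  1.1 -0.6] op 0.0855 eff [  0.  -41.3 -26.   -0.    0.    0. ]
```

```bash
python3 nudge.py '[[0,0,-0.1447,0,0,0,0.06],[0,0,-0.1447,0,0,0,0.06],[0,0,-0.1447,0,0,0,0.06],[0,0,-0.1447,0,0,0,0.06],[0,0,0,-0.026,-0.047,0,0.06],[0,0,0,-0.026,-0.047,0,0.06],[0,0,0,-0.026,-0.047,0,0.06],[0,0,0,-0.026,-0.047,0,0.06]]' 40; python3 goal.py .468 .1677 .18 .218 0
```

```text
t: 1.1
tool_pos: [0.3284, 0.3287, 0.4045]
orientation: [0.342, -3.123, 0.0]
ft_force: [0.2, 0.4, -0.8]
opening: 0.0597
gripper_force: 0.0
t 1.1 rot(tool) [-0.0001 -0.0003  0.0002] d in present axes [-0.1015 -0.1874  0.0698] d in goal axes [-0.1015 -0.1874  0.0698]
pinch now [0.3283 0.3287 0.2498] j [ 0.53  0.18  1.67  0.    1.29 -1.26] F [ 0.2  0.4 -0.8] op 0.0597 eff [  6.7 -34.9 -25.2   0.    0.2   1.3]
```

```bash
python3 nudge.py '[[0,0,0,-0.025,-0.047,0.0,0.06],[0,0,0,-0.025,-0.047,0.0,0.06],[0,0,0,-0.025,-0.047,0.0,0.06],[0,0,0,-0.0265,-0.0464,0.0,0.06],[0,0,0,0,0,0,0.06]]'; python3 goal.py .468 .1677 .03 .218 0
python3 - <<'E'
from h import *
a=viewer.get_image("side")[0];b=viewer.get_image("top")[0];cv2.imwrite("pics/p1.png",cv2.resize(np.hstack([a,b]),(800,300))[:,:,::-1])
E
```

```text
t: 1.72
tool_pos: [0.4688, 0.1668, 0.404]
orientation: [0.335, -3.123, 0.001]
ft_force: [-0.3, 0.7, -0.3]
opening: 0.06
gripper_force: 0.0
t 1.73 rot(tool) [-0.0002 -0.0009 -0.0042] d in present axes [0.0004 0.0011 0.2193] d in goal axes [0.0006 0.001  0.2193]
pinch now [0.4687 0.1668 0.2493] j [ 0.11  0.25  1.58 -0.    1.31 -1.68] F [-0.3  0.7 -0.3] op 0.06 eff [ -2.7 -37.3 -26.8  -0.2  -0.1  -0.4]
```

View pics/p1.png

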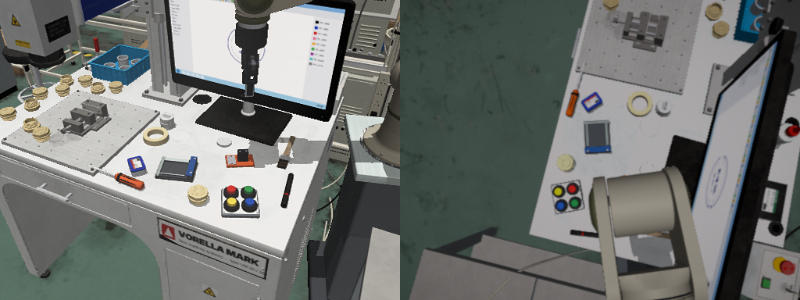

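The gripper is above the carrier. In the top view the forearm, at about (660,230), sits close to the monitor, so I'll measure the clearance before descending.

Run:
```python
from h import *
d=viewer.get_image("top")[1];d0=np.load("pics/top0.npz")["d"]
m=(d>0)&(d0-d>.05);v,u=np.nonzero(m);o,r=ray("top",np.c_[u,v]);P=o+r*d[v,u][:,None]
for x in np.arange(.1,.66,.05):
    s=P[abs(P[:,0]-x)<.025]
    if len(s):
        i=np.argsort(s[:,1])[:3];print(round(x,2),"miny",s[i].round(3).tolist(),"z",s[:,2].min().round(2),s[:,2].max().round(2),"maxy",s[:,1].max().round(3))
```

```text
0.35 miny [[0.358, 0.098, 0.547], [0.36, 0.098, 0.548], [0.368, 0.099, 0.55]] z 0.47 0.56 maxy 0.219
0.4 miny [[0.378, 0.1, 0.553], [0.377, 0.1, 0.553], [0.376, 0.1, 0.553]] z 0.46 0.56 maxy 0.224
0.45 miny [[0.473, 0.101, 0.511], [0.472, 0.101, 0.511], [0.471, 0.101, 0.511]] z 0.29 0.55 maxy 0.239
0.5 miny [[0.478, 0.102, 0.511], [0.477, 0.102, 0.512], [0.482, 0.102, 0.509]] z 0.45 0.54 maxy 0.239
```

```bash
python3 nudge.py '[[0,0,-0.0042,0.0005,0.001,0.03,0.06],[0,0,0,0,0,0.03,0.06],[0,0,0,0,0,0.03,0.06],[0,0,0,0,0,0.03,0.06],[0,0,0,0,0,0.0,0.06]]'; python3 goal.py .468 .1677 .03 .218 0
python3 - <<'E'
from h import *
a=viewer.get_image("side")[0];b=viewer.get_image("top")[0];cv2.imwrite("pics/p2.png",np.hstack([a[60:260,180:500],b[130:384,170:490][:200]])[:,:,::-1])
E
```

```text
t: 2.5
tool_pos: [0.4655, 0.1709, 0.2835]
orientation: [0.35, -3.118, -0.0]
ft_force: [0.6, 0.9, -0.1]
opening: 0.0602
gripper_force: 0.0
t 2.5 rot(tool) [ 0.0005 -0.0039  0.0058] d in present axes [-0.0021 -0.0037  0.0988] d in goal axes [-0.0017 -0.0036  0.0988]
pinch now [0.4649 0.1708 0.1288] j [ 0.12  0.39  1.74  0.    1.02 -1.68] F [ 0.6  0.9 -0.1] op 0.0602 eff [ -0.2 -38.5 -20.6  -0.   -0.4   0. ]
```

View pics/p2.png

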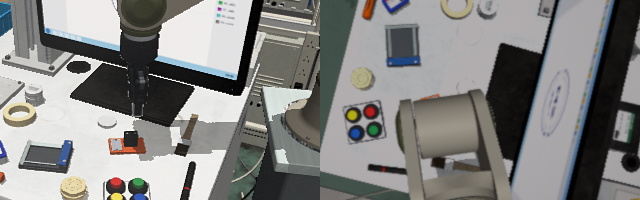

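The arm is clear of the monitor, with a white gap between the forearm and the screen. I'll let it settle, correct the position, then descend.

```bash
python3 nudge.py '[[0,0,0,0,0,0.03,0.06],[0,0,0,0,0,0.03,0.06],[0,0,0,0,0,0,0.06],[0,0,0,0,0,0,0.06]]'; python3 goal.py .468 .1677 .03 .218 0
```

```text
t: 3.1
tool_pos: [0.467, 0.1702, 0.2265]
orientation: [-0.349, 3.119, -0.0]
ft_force: [-0.5, -1.1, 1.1]
opening: 0.06
gripper_force: 0.0
t 3.1 rot(tool) [-0.0003  0.0027  0.0046] d in present axes [-0.0003 -0.0027  0.0418] d in goal axes [-0.0005 -0.0027  0.0418]
pinch now [0.4674 0.1703 0.0718] j [ 0.11  0.48  1.78 -0.    0.88 -1.68] F [-0.5 -1.1  1.1] op 0.06 eff [  0.  -41.1 -18.9   0.    0.    0. ]
```

```bash
python3 nudge.py '[[0,0,0.0046,-0.0005,-0.0027,0.0139,0.06],[0,0,0,0,0,0.0139,0.06],[0,0,0,0,0,0.0139,0.06],[0,0,0,0,0,0,0.06]]'; python3 goal.py .468 .1677 .03 .218 0
python3 nudge.py '[[0,0,0,0,0,0,0.0],[0,0,0,0,0,0,0.0],[0,0,0,0,0,0,0.0],[0,0,0,0,0,0,0.0],[0,0,0,0,0,0,0.0]]' 40;python3 goal.py .468 .1677 .03 .218 0
```

```text
t: 3.6
tool_pos: [0.4672, 0.1674, 0.1817]
orientation: [0.341, -3.12, -0.0]
ft_force: [-0.1, -0.8, 0.3]
opening: 0.0602
gripper_force: 0.0
t 3.6 rot(tool) [ 0.0003 -0.0026 -0.0005] d in present axes [-0.0008  0.0001 -0.003 ] d in goal axes [-0.0008  0.0001 -0.003 ]
pinch now [0.4668 0.1674 0.027 ] j [ 0.11  0.56  1.81  0.    0.78 -1.68] F [-0.1 -0.8  0.3] op 0.0602 eff [ -0.1 -42.5 -17.   -0.   -0.2   0. ]
t: 4.22
tool_pos: [0.4677, 0.1675, 0.1835]
orientation: [-0.341, 3.122, 0.0]
ft_force: [-0.5, -0.2, 6.6]
opening: 0.0193
gripper_force: 40.6
t 4.22 rot(tool) [-0.0001  0.001  -0.0004] d in present axes [-0.0003  0.0001 -0.0012] d in goal axes [-0.0003  0.0001 -0.0012]
pinch now [0.4679 0.1675 0.0288] j [ 0.11  0.55  1.81  0.    0.78 -1.68] F [-0.5 -0.2  6.6] op 0.0193 eff [  0.  -40.7 -16.3   0.   -0.2   0. ]
```

```bash
python3 nudge.py '[[0,0,0,0,0,-0.015,0.0],[0,0,0,0,0,-0.03,0.0],[0,0,0,0,0,-0.03,0.0],[0,0,0,0,0,-0.03,0.0],[0,0,0,0,0,0,0.0],[0,0,0,0,0,0,0]]' 60;python3 goal.py .638 .2403 .14 .02 0
python3 - <<'E'
from h import *
p,d=viewer.get_image("side");np.savez("pics/s3.npz",p=p,d=d);t=viewer.get_image("top")[0]
cv2.imwrite("pics/p3.png",cv2.resize(np.hstack([p[110:230,200:360],t[130:250,190:350]]),None,fx=2.5,fy=2.5)[:,:,::-1])
E
```

```text
t: 4.97
tool_pos: [0.4672, 0.1675, 0.2872]
orientation: [0.341, -3.122, -0.0]
ft_force: [0.1, -0.4, -1.6]
opening: 0.0193
gripper_force: 58.8
t 4.97 rot(tool) [ 0.     -0.0015  0.1976] d in present axes [-0.1825  0.0342 -0.0077] d in goal axes [-0.1723  0.0694 -0.0075]
pinch now [0.4669 0.1674 0.1325] j [ 0.11  0.38  1.74  0.    1.03 -1.68] F [ 0.1 -0.4 -1.6] op 0.0193 eff [  0.  -42.4 -23.2   0.   -0.    0. ]
```

View pics/p3.png

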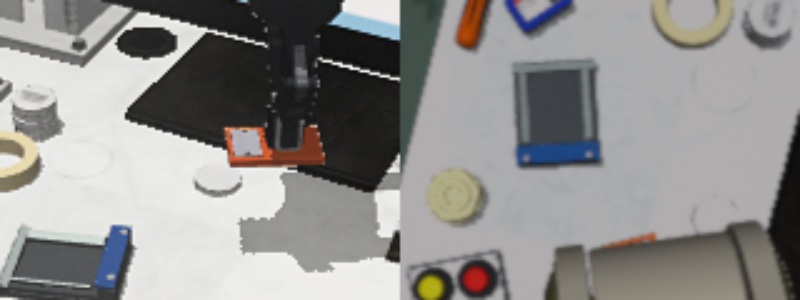

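The carrier is held level and square at (275,148) in the side crop. Next I'll refine the nest position and the carrier's place in the hand.

Run:
```python
from h import *
p=np.load("pics/top0.npz")["p"];print("row168-176",p[168:177,232:275].mean(0).astype(int).tolist());print("col248-256",p[150:202,248:257].mean(1).astype(int).tolist())
s=np.load("pics/s3.npz")["p"];b=px(masks(s)["orange"],(280,150,340,180));v,u=np.nonzero(masks(s)["orange"][150:180,280:340]);b=np.c_[u+280,v+150]
for z in(.104,.108,.112):print(z,rect(onz("side",b,z)),b.min(0),b.max(0))
s0=np.load("pics/side0.npz")["p"];v,u=np.nonzero(masks(s0)["orange"][190:218,285:330]);b=np.c_[u+285,v+190];print("before",[rect(onz("side",b,z)) for z in(0,.004,.008)])
```

```text
row168-176 [[169, 169, 171], [167, 169, 170], [165, 166, 168], [140, 142, 144], [94, 96, 99], [75, 79, 82], [98, 104, 105], [112, 119, 119], [103, 109, 110], [79, 84, 86], [63, 66, 70], [61, 64, 69], [61, 64, 69], [61, 65, 69], [61, 64, 69], [61, 64, 69], [61, 64, 69], [61, 64, 69], [61, 64, 69], [61, 64, 69], [61, 64, 69], [61, 64, 69], [61, 64, 69], [60, 64, 68], [61, 63, 68], [61, 64, 69], [61, 64, 69], [60, 64, 68], [60, 63, 67], [60, 63, 68], [69, 72, 76], [101, 107, 108], [121, 129, 129], [112, 119, 119], [84, 89, 91], [66, 69, 73], [96, 98, 100], [142, 143, 145], [165, 166, 168], [168, 169, 171], [168, 169, 171], [168, 169, 171], [168, 170, 171]]
col248-256 [[167, 169, 171], [167, 169, 171], [167, 168, 170], [157, 158, 160], [124, 127, 129], [113, 119, 120], [119, 126, 127], [108, 115, 115], [65, 69, 72], [60, 63, 67], [60, 63, 68], [60, 63, 68], [60, 63, 68], [61, 64, 68], [61, 64, 68], [61, 64, 68], [60, 64, 68], [60, 63, 68], [60, 64, 68], [60, 64, 68], [61, 64, 69], [61, 64, 68], [61, 64, 68], [61, 64, 69], [61, 64, 69], [61, 64, 69], [61, 64, 69], [61, 64, 69], [61, 64, 69], [62, 65, 70], [62, 65, 70], [61, 65, 69], [62, 65, 69], [62, 65, 70], [62, 65, 70], [62, 65, 69], [58, 63, 70], [45, 60, 88], [30, 68, 125], [27, 68, 127], [27, 68, 127], [27, 68, 127], [27, 68, 127], [27, 66, 124], [27, 58, 106], [44, 48, 58], [90, 91, 92], [139, 140, 141], [166, 167, 169], [168, 169, 171], [167, 168, 170], [166, 167, 170]]
0.104 (array([476.3, 162.9]), array([81. , 53.2]), 10.1) [290 161] [329 175]
0.108 (array([475.9, 168.8]), array([80.5, 52.8]), 10.1) [290 161] [329 175]
0.112 (array([475.5, 174.6]), array([79.9, 52.5]), 10.1) [290 161] [329 175]
before [(array([477.5, 162.7]), array([79.2, 54.4]), 10.3), (array([477.1, 167.7]), array([78.7, 54.1]), 10.3), (array([476.8, 172.7]), array([78.3, 53.8]), 10.3)]
```

Run:
```python
from h import *
f=lambda u,v,z:onz("top",[[u,v]],z)[0][:2].round(4)
print("centre strips",f(251.65,172,.0145),"far inner edge",f(252,157.6,.012),"lip free",f(252,187.15,.026),"lip outer",f(252,194.7,.026))
g=np.load("pics/side0.npz")["p"];b=px(masks(g)["blue"],(235,195,256,228))
h=cv2.convexHull(b.astype(np.int32));a=cv2.approxPolyDP(h,2,True)[:,0];print(a.tolist(),onz("side",a,.026)[:,:2].round(4).tolist())
t=np.load("pics/top0.npz")["p"][...,0].astype(float)
# strip centroids per row -> yaw of nest
for cols in((236,243),(261,268)):
    P=[]
    for v in range(160,184):
        w=np.clip(t[v,cols[0]:cols[1]]-66,0,60);
        w[:]=np.where(np.arange(cols[0],cols[1])<237.5,0,w)if cols[0]<250 else w
        P.append((np.dot(w,np.arange(*cols))/w.sum(),v))
    Q=onz("top",P,.0145)[:,:2];k=np.polyfit(Q[:,0],Q[:,1],1);print("side slope",k[0],"y at .645",np.polyval(k,.645))
```

```text
centre strips [0.652 0.242] far inner edge [0.6893 0.2401] lip free [0.6122 0.2418] lip outer [0.5934 0.2423]
[[248, 201], [250, 207], [245, 224], [238, 222], [245, 200]] [[0.6044, 0.2028], [0.5958, 0.2227], [0.5947, 0.28], [0.6106, 0.2764], [0.6118, 0.2005]]
side slope 0.013247235242915767 y at .645 0.2731036958774799
side slope 0.025182192984489576 y at .645 0.21010501412264232
```

```bash
cat > near.py <<'E'
# near.py  "nx,nz,tilt" ... : rows bringing carrier_near to nest-frame (nx,nz) mm at tilt, from the measured pose
import sys
from goal import *
N=np.array([.6465,.2412,0]);Y=.019;G=np.array([.0315,0,.0288]) # pinch seen from near edge, carrier axes
s,p,r=pose();T0=R.from_matrix([[-1,0,0],[0,1,0],[0,0,-1]])
u=R.from_euler("z",Y).inv()*r*T0.inv();q=p+r.apply([0,0,arm.pinch_z])-(r*T0.inv()).apply(G)
print("t",round(s["t"],2),"now near in nest mm",(R.from_euler("z",-Y).apply(q-N)*1000).round(1),"rot",u.as_rotvec().round(3),"F",np.round(s["ft_force"],1),"op",round(s["opening"],4),"grip",round(s["gripper_force"],0))
for a in sys.argv[1:]:
    x,z,th=map(float,a.split(","))
    c=R.from_euler("z",Y)*R.from_euler("y",-th);t=c*T0
    tp=N+R.from_euler("z",Y).apply([x/1e3,0,z/1e3])+c.apply(G)-t.apply([0,0,arm.pinch_z])
    print(a,"rot",(r.inv()*t).as_rotvec().round(4),"d",r.inv().apply(tp-p).round(4));r,p=t,tp
E
python3 near.py -- 2>/dev/null; python3 near.py -28,95,0 -28,50,.22
```

```text
t 5.08 now near in nest mm [-211.9  -76.6  103.5] rot [0.    0.002 0.199] F [-0.2  0.1 -1.2] op 0.0193 grip 59.0
t 5.08 now near in nest mm [-211.9  -76.6  103.5] rot [0.    0.002 0.199] F [-0.2  0.1 -1.2] op 0.0193 grip 59.0
-28,95,0 rot [ 0.     -0.0024  0.1986] d [-0.1944  0.0327  0.008 ]
-28,50,.22 rot [ 0.   -0.22  0.  ] d [ 0.0408 -0.      0.0425]
```

```bash
python3 nudge.py '[[0,0,0,-0.0324,0.00545,0.001,0],[0,0,0,-0.0324,0.00545,0.001,0],[0,0,0,-0.0324,0.00545,0.001,0],[0,0,0,-0.0324,0.00545,0.001,0],[0,0,0,-0.0324,0.00545,0.001,0],[0,0,0,-0.0324,0.00545,0.001,0],[0,0,0.0993,0,0,0.001,0],[0,0,0.0993,0,0,0.001,0]]'; python3 nudge.py '[[0,-0.055,0,0.0102,0,0.0106,0],[0,-0.055,0,0.0102,0,0.0106,0],[0,-0.055,0,0.0102,0,0.0106,0],[0,-0.055,0,0.0102,0,0.0106,0],[0,0,0,0,0,0,0],[0,0,0,0,0,0,0]]';python3 near.py -28,50,.22 -28,10.5,.22
```

```text
t: 6.08
tool_pos: [0.6504, 0.2414, 0.2779]
orientation: [0.025, -3.139, 0.001]
ft_force: [0.6, -0.3, -1.9]
opening: 0.0193
gripper_force: 58.8
t: 6.82
tool_pos: [0.6136, 0.2406, 0.2345]
orientation: [-0.028, 2.922, 0.003]
ft_force: [0.3, -0.1, -0.8]
opening: 0.0191
gripper_force: 58.8
t 6.83 now near in nest mm [-23.8   0.   48.5] rot [-0.    -0.219 -0.   ] F [ 0.3 -0.1 -0.8] op 0.0191 grip 59.0
-28,50,.22 rot [-0.0001 -0.001  -0.0001] d [ 0.004  -0.     -0.0024]
-28,10.5,.22 rot [0. 0. 0.] d [0.0086 0.     0.0385]
```

```bash
python3 nudge.py '[[0,0,0,0.004,0,-0.0024,0],[0,0,0,0.0043,0,0.019,0],[0,0,0,0,0,0,0],[0,0,0,0,0,0,0]]';python3 near.py -28,10.5,.22
python3 - <<'E'
from h import *
p,d=viewer.get_image("side");np.savez("pics/s4.npz",p=p,d=d);t=viewer.get_image("top")[0]
cv2.imwrite("pics/p4.png",cv2.resize(np.hstack([p[150:250,180:280],t[130:230,200:300]]),None,fx=4,fy=4,interpolation=2)[:,:,::-1])
E
```

```text
t: 7.32
tool_pos: [0.6088, 0.2406, 0.2162]
orientation: [-0.028, 2.922, 0.003]
ft_force: [-0.5, 0.9, -1.9]
opening: 0.0191
gripper_force: 58.8
t 7.33 now near in nest mm [-28.4   0.1  30.2] rot [-0.   -0.22  0.  ] F [-0.5  0.9 -1.9] op 0.0191 grip 59.0
-28,10.5,.22 rot [-0.0001 -0.0004  0.    ] d [ 0.0039 -0.0001  0.0194]
```

View pics/p4.png

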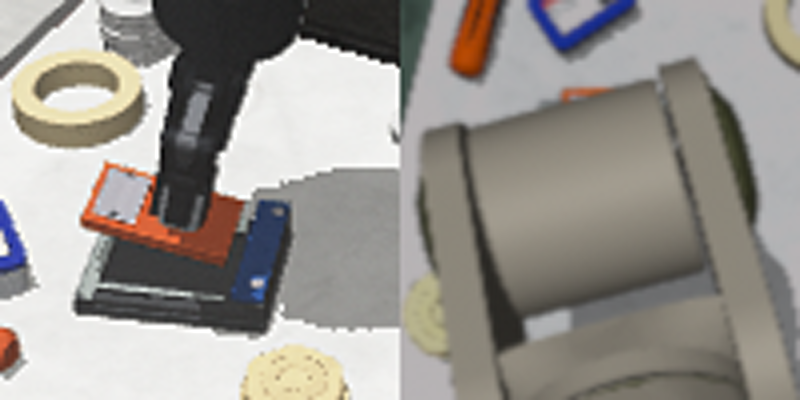

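The tilted carrier is over the pocket. Its near +y lower corner is at side pixel ~(236,215.5), just inside the lip. I'll check that against the prediction.

Run:
```python
from h import *
from scipy.spatial.transform import Rotation as R
N=np.array([.6465,.2412,0]);Z=R.from_euler("z",.019);c=Z*R.from_euler("y",-.22)
K=C["side"]
def proj(X):
    q=(np.linalg.inv(K["cam_to_world"])@np.r_[X,1])[:3];q=K["mtx"]@q;return (q[:2]/q[2]).round(1)
o=N+Z.apply([-.0284,.0001,.0302])
for P in([0,.025,0],[0,.025,.008],[.08,.025,0],[.08,.025,.008],[.08,-.025,.008]):print(P,proj(o+c.apply(P)))
for P in([-.034,.0385,.026],[-.053,.0385,.026],[-.034,-.0385,.026],[.053,.0415,.012]):print("nest",P,proj(N+Z.apply(P)))
p=np.load("pics/s4.npz")["p"];m=masks(p)["orange"];b=px(m,(195,185,245,220));v,u=np.nonzero(m[185:220,195:245]);b=np.c_[u+195,v+185]
print(cv2.approxPolyDP(cv2.convexHull(b.astype(np.int32)),1.5,True)[:,0].tolist())
```

```text
[0, 0.025, 0] [235.8 216.9]
[0, 0.025, 0.008] [236.5 214.1]
[0.08, 0.025, 0] [199.6 206.8]
[0.08, 0.025, 0.008] [200.1 204. ]
[0.08, -0.025, 0.008] [206.1 190. ]
nest [-0.034, 0.0385, 0.026] [237.2 222.8]
nest [-0.053, 0.0385, 0.026] [246.  223.7]
nest [-0.034, -0.0385, 0.026] [244.2 200.4]
nest [0.053, 0.0415, 0.012] [197.4 224.3]
[[240, 200], [235, 215], [200, 204], [206, 191]]
```

Agreement is within about 1 px, so I'll descend and slide under the lip.

```bash
python3 nudge.py '[[0,0,0,0.002,0,0.0097,0],[0,0,0,0.0019,0,0.0097,0],[0,0,0,0,0,0,0],[0,0,0,0,0,0,0]]';python3 near.py -39,10.5,.22
```

```text
t: 7.92
tool_pos: [0.6093, 0.2406, 0.1967]
orientation: [-0.028, 2.921, 0.003]
ft_force: [-0.2, -0.2, -1.9]
opening: 0.0191
gripper_force: 58.8
t 7.92 now near in nest mm [-27.9   0.1  10.8] rot [ 0.   -0.22  0.  ] F [-0.2 -0.2 -1.9] op 0.0191 grip 59.0
-39,10.5,.22 rot [0.     0.0002 0.0001] d [ 0.0108 -0.0001 -0.0022]
```

```bash
python3 nudge.py '[[0,0,0,0.0055,0,-0.0012,0],[0,0,0,0.0054,0,-0.0011,0],[0,0,0,0,0,0,0],[0,0,0,0,0,0,0]]';python3 near.py -39.5,9.5,.15 -39.8,9,.07 -40,8.5,0
```

```text
t: 8.43
tool_pos: [0.5981, 0.2404, 0.1967]
orientation: [-0.028, 2.921, 0.003]
ft_force: [0.9, -0.8, -1.5]
opening: 0.0193
gripper_force: 58.8
t 8.43 now near in nest mm [-39.1   0.1  10.8] rot [ 0.   -0.22  0.  ] F [ 0.9 -0.8 -1.5] op 0.0193 grip 59.0
-39.5,9.5,.15 rot [0.0001 0.0703 0.    ] d [-0.0121 -0.0001  0.0038]
-39.8,9,.07 rot [0.   0.08 0.  ] d [-0.0142  0.      0.0036]
-40,8.5,0 rot [-0.    0.07  0.  ] d [-0.0125 -0.      0.0031]
```

```bash
python3 nudge.py '[[0,0.035,0,-0.006,0,0.0019,0],[0,0.035,0,-0.006,0,0.0019,0],[0,0.04,0,-0.0071,0,0.0018,0],[0,0.04,0,-0.0071,0,0.0018,0],[0,0,0,0,0,0,0]]';python3 near.py -40,8.5,0
```

```text
t: 9.05
tool_pos: [0.6254, 0.2407, 0.1933]
orientation: [-0.029, 3.071, 0.001]
ft_force: [0.3, 0.2, -1.2]
opening: 0.019
gripper_force: 58.8
t 9.05 now near in nest mm [-39.6  -0.    8. ] rot [ 0.    -0.071 -0.   ] F [ 0.3  0.2 -1.2] op 0.019 grip 59.0
-40,8.5,0 rot [ 0.      0.0706 -0.0004] d [-0.0124  0.0001  0.0022]
```

```bash
python3 nudge.py '[[0,0.035,0,-0.0062,0,0.0013,0],[0,0.036,0,-0.0062,0,0.0013,0],[0,0,0,0,0,0,0],[0,0,0,0,0,0,0]]';python3 near.py -40,8,0
python3 - <<'E'
from h import *
p,d=viewer.get_image("side");np.savez("pics/s5.npz",p=p,d=d)
cv2.imwrite("pics/p5.png",cv2.resize(p[170:240,180:280],None,fx=6,fy=6,interpolation=2)[:,:,::-1])
E
```

```text
t: 9.55
tool_pos: [0.6374, 0.2411, 0.1916]
orientation: [-0.03, 3.141, -0.0]
ft_force: [0.7, 0.2, -0.2]
opening: 0.0196
gripper_force: 59.1
t 9.55 now near in nest mm [-40.6   0.1   8.1] rot [-0. -0.  0.] F [ 0.7  0.2 -0.2] op 0.0196 grip 59.0
-40,8,0 rot [-0.0001  0.0001  0.    ] d [-0.0006 -0.0001  0.0001]
```

View pics/p5.png

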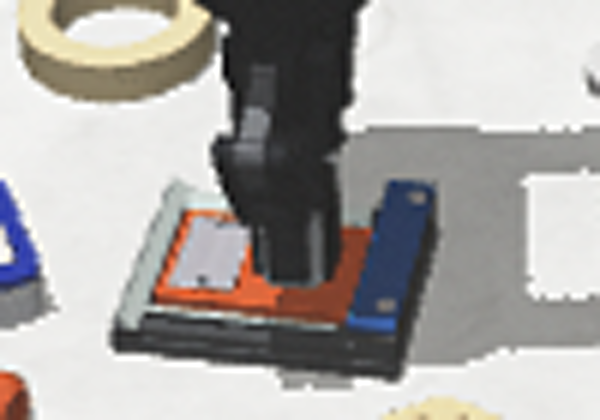

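The carrier sits level in the pocket with its near end under the lip. I'll press gently to confirm the seat, then let go.

```bash
python3 nudge.py '[[0,0,0,-0.0005,0,0.001,0],[0,0,0,0,0,0.001,0],[0,0,0,0,0,0,0]]';python3 near.py -40,8,0
```

```text
t: 9.98
tool_pos: [0.6378, 0.2413, 0.1916]
orientation: [0.03, -3.141, 0.0]
ft_force: [-9.4, -2.1, 13.4]
opening: 0.0191
gripper_force: 61.0
t 9.97 now near in nest mm [-40.3   0.2   8.1] rot [-0.     0.001  0.   ] F [-9.4 -2.1 13.4] op 0.0191 grip 61.0
-40,8,0 rot [-0.0002 -0.0006  0.0003] d [-0.0002 -0.0003  0.0001]
```

```bash
python3 nudge.py '[[0,0,0,0.0002,0,-0.0012,0],[0,0,0,0,0,0,0],[0,0,0,0,0,0,0.034],[0,0,0,0,0,0,0.034],[0,0,0,0,0,0,0.034],[0,0,0,0,0,-0.015,0.034],[0,0,0,0,0,-0.03,0.034],[0,0,0,0,0,-0.03,0.034]]';python3 nudge.py '[[0,0,0,0.045,0,-0.04,0.0],[0,0,0,0.045,0,0,0.0],[0,0,0,0.045,0.025,0,0],[0,0,0,0,0.03,0,0],[0,0,0,0,0,0,0]]'; python3 goal.py .4754 .3665 .08 .019 0
python3 - <<'E'
from h import *
p,d=viewer.get_image("side");np.savez("pics/s6.npz",p=p,d=d);t,e=viewer.get_image("top");np.savez("pics/t6.npz",p=t,d=e)
cv2.imwrite("pics/p6.png",cv2.resize(np.hstack([p[170:285,180:330],t[140:255,190:340]]),None,fx=2.6,fy=2.6,interpolation=2)[:,:,::-1])
v,u=np.nonzero(masks(t)["orange"][145:200,235:270]);a=np.c_[u+235,v+145];print(len(a),rect(onz("top",a,.016)))
o,r=ray("top",a);print("z",np.percentile(o[2]+r[:,2]*e[a[:,1],a[:,0]],[5,50,95]).round(4))
E
```

```text
t: 10.98
tool_pos: [0.638, 0.2411, 0.2677]
orientation: [0.03, -3.141, -0.0]
ft_force: [0.9, 0.6, 0.3]
opening: 0.0344
gripper_force: 0.0
t: 11.6
tool_pos: [0.5015, 0.2949, 0.3071]
orientation: [-0.034, 3.141, 0.001]
ft_force: [-0.5, -0.8, 0.8]
opening: -0.0001
gripper_force: 0.0
t 11.6 rot(tool) [0.0007 0.0008 0.0023] d in present axes [0.0246 0.0721 0.0725] d in goal axes [0.0247 0.0721 0.0724]
pinch now [0.5016 0.295  0.1524] j [ 0.33  0.52  1.45  0.    1.17 -1.26] F [-0.5 -0.8  0.8] op -0.0001 eff [  1.9 -48.9 -24.2   0.1   0.    0.3]
274 (array([650.6, 242.1]), array([71.3, 50.5]), 1.3)
z [0.0141 0.0176 0.0203]
```

View pics/p6.png

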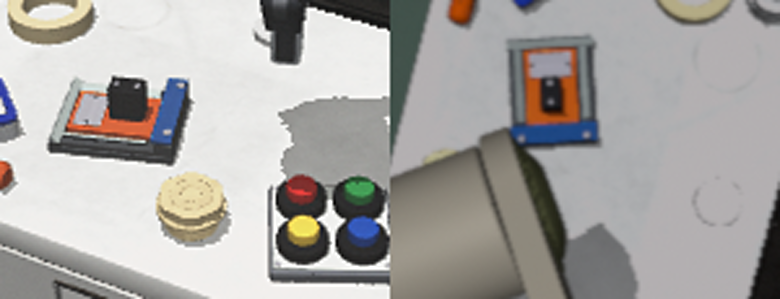

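The carrier is seated and free: level, top height ~0.017, yaw 1.3°. Now the keys, pressed with the closed fingertips, starting with yellow.

```bash
python3 nudge.py '[[0,0,0,0.012,0.035,0.02,0],[0,0,0,0.0125,0.036,0.02,0],[0,0,0,0,0,0.02,0],[0,0,0,0,0,0.01,0],[0,0,0,0,0,0,0],[0,0,0,0,0,0,0]]'; python3 goal.py .4758 .3657 .030 .019 0 .173
```

```text
t: 12.45
tool_pos: [0.4766, 0.3637, 0.2368]
orientation: [-0.028, 3.141, 0.001]
ft_force: [0.4, -0.3, -0.6]
opening: 0.0
gripper_force: 0.0
t 12.45 rot(tool) [ 0.0006  0.0003 -0.0009] d in present axes [0.0008 0.002  0.0338] d in goal axes [0.0008 0.0021 0.0338]
pinch now [0.4767 0.3638 0.0638] j [ 0.46  0.65  1.45  0.    1.04 -1.13] F [ 0.4 -0.3 -0.6] op 0.0 eff [ -0.  -51.5 -22.1  -0.    0.   -0. ]
```

```bash
python3 nudge.py '[[0,0,0,0.0008,0.002,0.015,0],[0,0,0,0,0,0.01,0],[0,0,0,0,0,0.005,0],[0,0,0,0,0,0.003,0],[0,0,0,0,0,0.0015,0],[0,0,0,0,0,0,0],[0,0,0,0,0,0,0]]'; python3 goal.py .4758 .3657 .030 .019 0 .173
```

```text
t: 13.32
tool_pos: [0.475, 0.3661, 0.2032]
orientation: [0.03, -3.14, 0.001]
ft_force: [-9.3, -4.6, 18.2]
opening: -0.0001
gripper_force: 9.2
t 13.32 rot(tool) [-0.0004 -0.0013  0.0004] d in present axes [-0.0008 -0.0004  0.0002] d in goal axes [-0.0008 -0.0004  0.0002]
pinch now [0.4748 0.366  0.0302] j [ 0.46  0.69  1.47  0.    0.98 -1.13] F [-9.3 -4.6 18.2] op -0.0001 eff [ -0.8 -43.7 -20.7   0.1  -2.5  -0. ]
```

```bash
python3 nudge.py '[[0,0,0,0,0,-0.012,0],[0,0,0,0,0,-0.016,0],[0,0,0,0,0,0,0],[0,0,0,0.022,-0.003,0,0],[0,0,0,0.0219,-0.003,0,0],[0,0,0,0,0,0,0],[0,0,0,0,0,0,0]]'; python3 goal.py .432 .3589 .030 .019 0 .173
```

```text
t: 14.2
tool_pos: [0.4321, 0.3593, 0.2295]
orientation: [0.03, -3.141, -0.0]
ft_force: [-0.5, 0.6, -0.0]
opening: 0.0002
gripper_force: 0.0
t 14.2 rot(tool) [ 0.0002 -0.0003 -0.0001] d in present axes [ 0.0001 -0.0004  0.0265] d in goal axes [ 0.0001 -0.0004  0.0265]
pinch now [0.4321 0.3594 0.0565] j [ 0.49  0.59  1.58  0.    0.97 -1.1 ] F [-0.5  0.6 -0. ] op 0.0002 eff [  0.4 -48.8 -20.7   0.    0.    0. ]
```

```bash
python3 nudge.py '[[0,0,0,0.0001,-0.0004,0.015,0],[0,0,0,0,0,0.006,0],[0,0,0,0,0,0.004,0],[0,0,0,0,0,0.0025,0],[0,0,0,0,0,0,0],[0,0,0,0,0,0,0]]'; python3 goal.py .432 .3589 .030 .019 0 .173
python3 nudge.py '[[0,0,0,0,0,-0.012,0],[0,0,0,0,0,-0.016,0],[0,0,0,0,0,0,0],[0,0,0,-0.022,0.003,0,0],[0,0,0,-0.0219,0.003,0,0],[0,0,0,0,0,0,0],[0,0,0,0,0,0,0]]'; python3 goal.py .4758 .3657 .030 .019 0 .173
```

```text
t: 14.95
tool_pos: [0.4314, 0.3587, 0.2032]
orientation: [0.03, -3.14, 0.001]
ft_force: [-6.0, -6.2, 16.1]
opening: 0.0
gripper_force: 8.3
t 14.95 rot(tool) [-0.0007 -0.0011  0.0003] d in present axes [-0.0006  0.0002  0.0002] d in goal axes [-0.0006  0.0002  0.0002]
pinch now [0.4312 0.3586 0.0302] j [ 0.48  0.62  1.6  -0.    0.92 -1.11] F [-6.  -6.2 16.1] op 0.0 eff [  0.6 -41.4 -19.6   0.6  -2.1  -0. ]
t: 15.82
tool_pos: [0.4745, 0.3656, 0.2294]
orientation: [0.03, -3.139, 0.001]
ft_force: [0.6, -0.2, 0.6]
opening: 0.0001
gripper_force: 0.0
t 15.82 rot(tool) [-0.0005 -0.0023  0.0002] d in present axes [-0.0014  0.0001  0.0264] d in goal axes [-0.0013  0.0001  0.0264]
pinch now [0.4741 0.3655 0.0564] j [ 0.46  0.65  1.46  0.    1.03 -1.13] F [ 0.6 -0.2  0.6] op 0.0001 eff [ -0.4 -51.9 -22.5  -0.   -0.   -0. ]
```

```bash
python3 nudge.py '[[0,0,0,-0.001,0,0.015,0],[0,0,0,0,0,0.006,0],[0,0,0,0,0,0.004,0],[0,0,0,0,0,0.0025,0],[0,0,0,0,0,0,0],[0,0,0,0,0,0,0]]'; python3 goal.py .4758 .3657 .030 .019 0 .173
python3 nudge.py '[[0,0,0,0,0,-0.012,0],[0,0,0,0,0,-0.018,0],[0,0,0,0,0,0,0],[0,0,0,0.0189,-0.0245,0,0],[0,0,0,0.0189,-0.0245,0,0],[0,0,0,0,0,0,0],[0,0,0,0,0,0,0]]'; python3 goal.py .4388 .316 .030 .019 0 .173
```

```text
t: 16.58
tool_pos: [0.4758, 0.3657, 0.2034]
orientation: [0.03, -3.14, 0.001]
ft_force: [-7.0, -2.8, 12.0]
opening: -0.0
gripper_force: 5.8
t 16.57 rot(tool) [-0.0004 -0.0018  0.0003] d in present axes [-0.     -0.      0.0004] d in goal axes [-0.     -0.      0.0004]
pinch now [0.4755 0.3656 0.0304] j [ 0.46  0.69  1.47  0.    0.98 -1.13] F [-7.  -2.8 12. ] op -0.0 eff [ -0.9 -47.4 -21.6   0.   -1.9  -0. ]
t: 17.45
tool_pos: [0.4397, 0.3163, 0.2326]
orientation: [0.03, -3.141, -0.001]
ft_force: [0.2, -0.5, -0.3]
opening: 0.0003
gripper_force: 0.0
t 17.45 rot(tool) [ 0.0004 -0.0002 -0.0001] d in present axes [ 0.0009 -0.0003  0.0296] d in goal axes [ 0.0009 -0.0003  0.0296]
pinch now [0.4397 0.3164 0.0596] j [ 0.41  0.55  1.64  0.    0.95 -1.18] F [ 0.2 -0.5 -0.3] op 0.0003 eff [ -0.2 -46.8 -20.2  -0.    0.   -0. ]
```

```bash
python3 nudge.py '[[0,0,0,0.0009,-0.0003,0.018,0],[0,0,0,0,0,0.006,0],[0,0,0,0,0,0.004,0],[0,0,0,0,0,0.003,0],[0,0,0,0,0,0,0],[0,0,0,0,0,0,0]]'; python3 goal.py .4388 .316 .030 .019 0 .173
python3 nudge.py '[[0,0,0,0,0,-0.012,0],[0,0,0,0,0,-0.03,0],[0,0,0,0,0,-0.04,0],[0,0,0,0,0,-0.04,0],[0,0,0,0,0,0,0],[0,0,0,0,0,0,0]]'
python3 - <<'E'
from h import *
p=viewer.get_image("side")[0];cv2.imwrite("pics/p7.png",cv2.resize(p[165:285,180:340],None,fx=4,fy=4,interpolation=2)[:,:,::-1])
E
```

```text
t: 18.2
tool_pos: [0.4384, 0.316, 0.2032]
orientation: [0.03, -3.141, -0.0]
ft_force: [-7.5, -2.8, 19.1]
opening: 0.0003
gripper_force: 9.2
t 18.2 rot(tool) [ 0.0003 -0.0006  0.0004] d in present axes [-0.0004  0.      0.0002] d in goal axes [-0.0004  0.      0.0002]
pinch now [0.4382 0.316  0.0302] j [ 0.41  0.59  1.66  0.    0.89 -1.18] F [-7.5 -2.8 19.1] op 0.0003 eff [ -1.4 -38.9 -19.   -0.2  -2.2  -0. ]
t: 18.95
tool_pos: [0.4384, 0.3156, 0.3229]
orientation: [0.03, -3.14, 0.001]
ft_force: [-0.5, 0.3, -1.0]
opening: 0.0002
gripper_force: 0.0
```

View pics/p7.png

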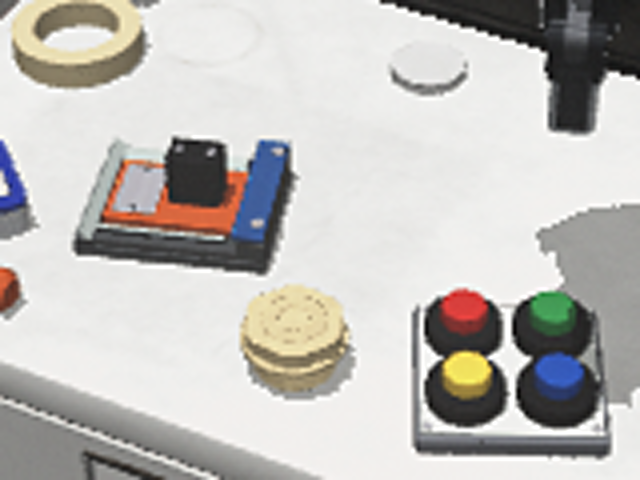

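The carrier is seated at (195,190) in the crop, all four keys are back up, and the gripper is clear. Handing in.

```bash
python3 -c "
from cell import arm, viewer, workorder
print(workorder.finish_job())"
```

```text
the job is handed in; nothing more can be done
None
```

The carrier is seated in the nest and released, yellow, blue, yellow and green were each pressed fully down in that order (12–19 N), the red key, blank and tin were left alone, and the job was handed in at about 19 s; no verdict came back.

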